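# Fetch the reference filter from behind the reagent bottles

### The arm

A 6-joint arm with a two-finger parallel gripper is mounted at the origin on the work surface. World frame = base frame: x ahead of the robot, y to its left, z up, the work surface at z = 0. Lengths are in m, angles in rad, forces in N, time in s.
With the tool pointing down it reaches from about 0.35 to 0.85 m from the base axis. Payload 8.1 kg.
Tool frame: the origin (TCP) lies between the finger pads; the fingertips stand 11 mm ahead of it and the grasp point (between the pads) lies 8 mm behind it (robot.tips_ahead is the distance from the TCP to the fingertips, in m); z points along the fingers, y is the line along which they close (so a half turn about z gives the same grasp; the last joint's range is limited). The gripper opens to 93 mm and grips with 3 to 60 N. Pads are 15 mm wide; open, the fingers measure 128 mm over their backs; the gripper's body (75 mm by 188 mm) begins 65 mm behind the grasp point.
Start: joints at [1.195, 0.13, 1.488, -0, 1.523, -0.085], TCP at [0.172, 0.575, 0.23] pointing down, gripper open.
Joint ranges: [-2.96, 2.96], [-0.89, 2.26], [0.02, 2.5], [-1.34, 4.48], [0, 2.73], [-2.66, 2.66]. Speed limits (rad/s): [2.39, 2.39, 2.79, 3.14, 3.14, 3.14].

### API

Orientations are given as a rotation vector (axis times angle).
In Python, from plant import robot gives the robot as it stands. The module is installed in compiled form; this text tells all that it offers.
- The arm moves only by the tool move_arm, never from a script. Its argument "deltas" is one flat list of numbers, 7 for each row, row after row: the shift along the tool's x, y, z in m, then the turn, a rotation vector about the tool's x, y, z in rad, then the opening, from 0 (shut) to 1 (fully open). A call has 1 to 12 rows; each row is the pose to reach, as a shift and turn from the pose commanded when the call began, along the tool's axes at that moment; what a row does not reach only later rows make up. A row lasts 1/8 s, in which the tool goes at most 62.5 mm and 10.7 degrees, less where a joint would pass 70% of its speed; a pose out of reach is approached as far as the arm can. A call with a gripper value outside its range is refused whole. The fingers move at their own pace and stop on an object; "squeeze" is the grip in N (left out, the last holds). Time passes only in rows, so rows that repeat a pose let the fingers close. It gives the time, the measured TCP pose, the force, the opening and the grip force at its end, in the units of the state.
- robot.read_state(): the state, without advancing time (a new reading comes with each control period).
- robot.read_camera(name): name is "side" or "top"; returns (picture, depth): 384x512x3 uint8, red, green, blue; 384x512 float32, m along the optical axis (not along the pixel's ray), 0 where there is no reading.
- robot.camera_model(name): a dict with "K" (3x3 intrinsics, pixels), "R" (3x3) and "t" (3): a world point X has camera coordinates R X + t. Camera axes: x right, y down, z forward; pixel columns grow to the right and rows downward; lengths in m; the calibration is good to about 2 mm. A picture is of the moment at which its call begins. camera_model takes no time and is no camera call.
- robot.close_job(): hands the job in; it is judged then, once.
Trained networks look in the newest picture that a camera, given by its name, has taken for a name from the list of things; names that differ only in an ending like _2 or _b are one class to them, and where a whole thing is asked for, a point or a joint stands for the part that bears it (a point fixed in the world has none). Each returns a list of dicts, best first, with "confidence" (0 to 1); they miss things now and then, are a little off and sometimes report something else, mostly with a low value. They report only what shows in the picture. A call takes as long as a camera call.
- robot.recognise(camera, label): "uv" ([column, row] in pixels, amid what is visible of it).
The state is a dict: "t": time; "q": joint angles; "dq": joint speeds; "joint_torque": joint torques, N m; "tool_pos": TCP position; "orientation": TCP orientation; "force": force on the tool from outside, world axes, zero at the start; "wrist_torque": the same for the moment, N m; "opening": finger opening in m; "gripper_force": force on a finger pad.
Only numpy, scipy, OpenCV 4.12 (cv2) and the standard library are available. Lean on these libraries where they do the work, as an engineer would, in place of code of your own. Each camera call takes 0.05 s, during which the arm holds its last target. There are 200 camera calls.

### The job

The three reagent bottles stand in the way of the green reference filter: first move all three into the steel side tray, standing upright. Then take the green filter out of its stand and push it fully down into the empty middle slot of the white filter rack, and only after that put each bottle back, upright and wholly on the pad of its own cap colour. Never tip a bottle over, and leave the beaker alone.

Things in the scene. Friction and masses are not known exactly. Their poses are not given: they have to be found in the camera images.
- blue_bottle: Reagent bottle standing upright: white plastic with a blue screw cap and a blue band low on its side. 150 mm tall; straight round body 56 mm in diameter from the base up to 108 mm, then a shoulder; cap 40 mm in diameter from 120 to 150 mm. About 250 g. Origin: centre of its underside; z up.
- red_bottle: Reagent bottle standing upright: white plastic with a red screw cap and a red band low on its side. 150 mm tall; straight round body 56 mm in diameter from the base up to 108 mm, then a shoulder; cap 40 mm in diameter from 120 to 150 mm. About 250 g. Origin: centre of its underside; z up.
- yellow_bottle: Reagent bottle standing upright: white plastic with a yellow screw cap and a yellow band low on its side. 150 mm tall; straight round body 56 mm in diameter from the base up to 108 mm, then a shoulder; cap 40 mm in diameter from 120 to 150 mm. About 250 g. Origin: centre of its underside; z up.
- blue_pad: Flat round blue pad, 86 mm in diameter, 3 mm thick, fixed to the bench: the home of the blue-capped bottle, which stands centred on it at the start (the pad's rim shows round it). Origin: centre of its underside; its top is 3 mm higher.
- red_pad: Flat round red pad, 86 mm in diameter, 3 mm thick, fixed to the bench: the home of the red-capped bottle, which stands centred on it at the start (the pad's rim shows round it). Origin: centre of its underside; its top is 3 mm higher.
- yellow_pad: Flat round yellow pad, 86 mm in diameter, 3 mm thick, fixed to the bench: the home of the yellow-capped bottle, which stands centred on it at the start (the pad's rim shows round it). Origin: centre of its underside; its top is 3 mm higher.
- side_tray: Empty open steel tray fixed on the bench at one side (left or right), the parking place: outside 310 mm long (its x) by 125 mm wide (its y), walls 4 mm thick and 22 mm high, floor 4 mm thick. Takes three bottles in a row along its x, for example 85 mm apart. Origin: centre of its underside.
- green_filter: Filter plate on edge: black frame, green window and top edge; 8 mm thick (its x), 50 wide (y), 70 tall (z, up), 60 g. Origin: centre of lower edge. Starts loose in the slot (10 mm wide, floor at 8 mm) of a fixed grey stand 30 mm high; its upper 48 mm is free, a 25 mm lift frees it. Bottles, all taller, stand 90 mm in front and 100 mm to either side. Either way round is right.
- filter_rack: White rack, fixed on the side away from the tray, 96 (its x) by 76 mm. Three slots along its y: the middle one, over the origin, is empty; those at x = +-26 mm hold fixed grey and amber plates, tops at 46 mm. Empty slot: 12 mm wide (x), 62 long (y), floor at 8 mm, straight to 32 mm, then flared to about 20 mm wide at 42 mm. Origin: centre of the underside; heights above the bench.
- beaker: Empty glass beaker standing upright near the far edge of the work, 68 mm wide at the rim, 88 mm tall. Not part of the job. Origin: centre of its underside.

How it is judged:
On the way, in this order (a step that is already met when the one before it is completed fails the run):
1. all three bottles stand released in the side tray, while the green filter is still in its stand (x of blue_bottle in the frame of side_tray between -0.125 and 0.125 m and y of blue_bottle in the frame of side_tray between -0.034 and 0.034 m and z of each of blue_bottle, red_bottle, yellow_bottle in the frame of side_tray below 0.012 m and angle between each of blue_bottle, red_bottle, yellow_bottle's own z axis and vertical below 0.12 rad and x of red_bottle in the frame of side_tray between -0.125 and 0.125 m and y of red_bottle in the frame of side_tray between -0.034 and 0.034 m and x of yellow_bottle in the frame of side_tray between -0.125 and 0.125 m and y of yellow_bottle in the frame of side_tray between -0.034 and 0.034 m and contact force between each of blue_bottle, red_bottle, yellow_bottle and the fingers below 0.2 N and distance of green_filter from where it was at the start of the episode below 0.02 m), for 0.2 s.
2. the green filter is fully down in the empty slot of the rack and released, with all three bottles still in the tray (x of green_filter in the frame of filter_rack between -0.005 and 0.005 m and y of green_filter in the frame of filter_rack between -0.008 and 0.008 m and z of green_filter in the frame of filter_rack below 0.0115 m and angle between green_filter's own z axis and vertical below 0.22 rad and angle between the x axis of green_filter and the x axis of filter_rack, either way round below 0.25 rad and x of blue_bottle in the frame of side_tray between -0.125 and 0.125 m and y of blue_bottle in the frame of side_tray between -0.034 and 0.034 m and z of each of blue_bottle, red_bottle, yellow_bottle in the frame of side_tray below 0.012 m and angle between each of blue_bottle, red_bottle, yellow_bottle's own z axis and vertical below 0.12 rad and x of red_bottle in the frame of side_tray between -0.125 and 0.125 m and y of red_bottle in the frame of side_tray between -0.034 and 0.034 m and x of yellow_bottle in the frame of side_tray between -0.125 and 0.125 m and y of yellow_bottle in the frame of side_tray between -0.034 and 0.034 m and contact force between green_filter and the fingers below 0.2 N), for 0.2 s.
At the end, for the whole second after the job is handed in: Each bottle stands upright (0.08 rad), still and released on the pad of its own colour, within 15 mm of its centre; the green filter is down in the rack's middle slot (within 3.5 mm of its floor, 5 mm across, 8 mm along, tilt under 0.22 rad), released and still (horizontal distance between blue_bottle and blue_pad below 0.015 m and z of blue_bottle in the frame of blue_pad below 0.007 m and angle between each of blue_bottle, red_bottle, yellow_bottle's own z axis and vertical below 0.08 rad and linear speed of each of blue_bottle, red_bottle, yellow_bottle, green_filter below 0.02 m/s and contact force between each of blue_bottle, red_bottle, yellow_bottle, green_filter and the fingers below 0.2 N and horizontal distance between red_bottle and red_pad below 0.015 m and z of red_bottle in the frame of red_pad below 0.007 m and horizontal distance between yellow_bottle and yellow_pad below 0.015 m and z of yellow_bottle in the frame of yellow_pad below 0.007 m and x of green_filter in the frame of filter_rack between -0.005 and 0.005 m and y of green_filter in the frame of filter_rack between -0.008 and 0.008 m and z of green_filter in the frame of filter_rack below 0.0115 m and angle between green_filter's own z axis and vertical below 0.22 rad and angle between the x axis of green_filter and the x axis of filter_rack, either way round below 0.25 rad); the robot touches nothing.
It fails at once if a bottle is tipped by more than 0.8 rad (angle between any of blue_bottle, red_bottle, yellow_bottle's own z axis and vertical above 0.8 rad).
It fails at once if the beaker is pushed more than 20 mm or tipped (distance of beaker from where it was at the start of the episode above 0.02 m or angle between beaker's own z axis and vertical above 0.4 rad).
It also fails if it takes over 138 s, if anything falls off the work surface, if the arm or the gripper's body presses on something with over 40 N, if the wrist force passes 120 N, or if a joint passes its speed limit or range.

## Working session

There is one attempt and no reset: what is moved stays moved. The work goes in short steps, Python scripts to look and compute and a tool call to move; the robot and the scene stay as the last step left them, time stands still between calls to the robot, and variables do not carry over. Pictures are saved under pics/ and viewed, at most 14 in all, crops included, and the job is handed in when it is done.

Besides the shell and the picture viewer there is one more tool, called after "Request:" by a JSON object that holds its "op" and its "data", one argument or row to a line. move_arm: Moves the arm, as the interface text tells. Its arguments: {"type":"object","properties":{"deltas":{"type":"array","items":{"type":"number"}},"squeeze":{"type":"number"}},"required":["deltas"]}

```bash
mkdir -p pics; cat > h.py <<'E'
import numpy as np, cv2
from plant import robot
def look(n):
    im,d=robot.read_camera(n); return im,d
def pts(n,d):
    c=robot.camera_model(n);K,R,t=c["K"],c["R"],c["t"]
    v,u=np.mgrid[:d.shape[0],:d.shape[1]]
    P=np.stack([(u-K[0,2])/K[0,0]*d,(v-K[1,2])/K[1,1]*d,d],-1)
    W=(P-np.array(t).ravel())@np.array(R); W[d==0]=np.nan
    return W
def save(n,im): cv2.imwrite("pics/"+n+".png",im[:,:,::-1])
E
python3 - <<'E'
from h import *
for n in("top","side"):
    im,d=look(n);save(n+"0",im);np.save(n+"0.npy",pts(n,d))
    c=robot.camera_model(n);print(n,-np.array(c["R"]).T@np.array(c["t"]).ravel())
s=robot.read_state();print(s["t"],s["tool_pos"],s["orientation"],s["opening"],s["force"])
E
```

```text
top [0.41357526 0.01074338 0.98991215]
side [ 0.09854195 -0.79118768  0.7405378 ]
0.1 [0.17181752 0.57434071 0.22868589] [-4.55115995e-01 -3.10805745e+00  2.60434823e-03] 0.09272825769228428 [ 0.78879171 -0.40479231  0.23973775]
```

View pics/top0.png

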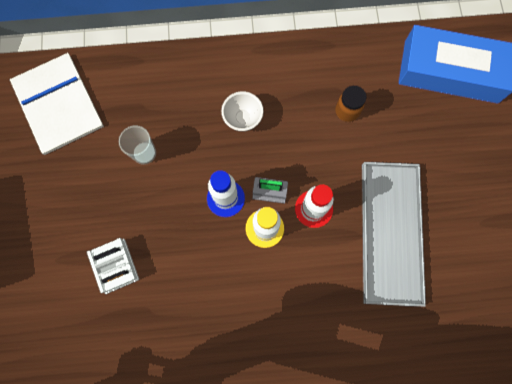

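View pics/side0.png

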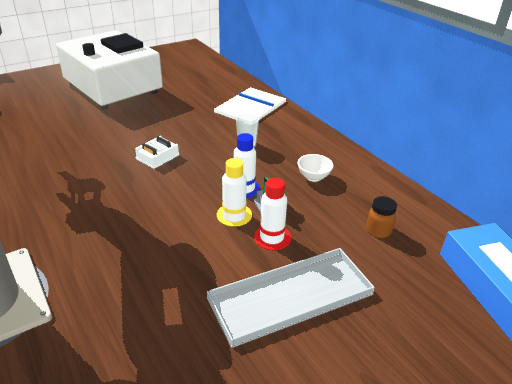

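The top view shows the blue cap at (220,181), yellow at (267,217), red at (321,195), the green filter at (270,185), the rack at (112,265), the tray at (393,233) and the beaker at (138,145). Image right is −y, and the tray is on the robot's right. Next I'll measure these in the world frame.

```bash
python3 - <<'E'
from h import *
im=cv2.imread("pics/top0.png");W=np.load("top0.npy");h=cv2.cvtColor(im,cv2.COLOR_BGR2HSV)
H,S,V=h[...,0],h[...,1],h[...,2];z=W[...,2]
v,u=np.mgrid[:384,:512]
roi=(u>195)&(u<345)&(v>160)&(v<255)
hue={"blue":(H>110)&(H<130),"red":(H<6)|(H>174),"yellow":(H>22)&(H<33)}
for n,m in hue.items():
    m=m&roi&(S>150)
    for k,mm in(("cap",m&(abs(z-.151)<.008)),("pad",m&(z<.01))):
        p=W[mm];c=p[:,:2]
        (x,y),r=cv2.minEnclosingCircle(c.astype(np.float32).reshape(-1,1,2))
        print(n,k,len(p),"enc",round(x,4),round(y,4),round(r,4),"med",np.median(p,0).round(4))
def rect(n,m):
    p=W[m];(c,s,a)=cv2.minAreaRect(p[:,:2].astype(np.float32).reshape(-1,1,2))
    print(n,len(p),np.round(c,4),np.round(s,4),round(a,1),"med",np.median(p,0).round(4))
g=(H>45)&(H<85)&(S>120)&roi
rect("green",g&(z>.05)); print(np.unique((W[g][:,2]*100).round(),return_counts=True))
rect("stand",roi&(abs(z-.03)<.005)&(S<80)&(u>250)&(u<290)&(v<205))
rect("tray",(u>350)&(u<435)&(v>150)&(v<315)&(abs(z-.022)<.004))
rect("trayall",(u>350)&(u<435)&(v>150)&(v<315)&(z>.002)&(z<.03))
r=(u>80)&(u<145)&(v>230)&(v<300)
print(np.histogram(z[r],bins=np.arange(0,.06,.004)))
rect("rackall",r&(z>.03)); rect("racktop",r&(abs(z-.042)<.003)&(S<60)&(V>150)); rect("plates",r&(V<90)&(z>.035))
rect("grey/amb", r&(abs(z-.046)<.002))
b=(u>115)&(u<160)&(v>120)&(v<170)&(z>.02);rect("beaker",b)
cv2.imwrite("pics/c0.png",np.hstack([cv2.resize(im[225:300,80:150],(420,450),interpolation=3),cv2.resize(im[165:225,245:295],(375,450),interpolation=3)]))
E
```

```text
blue cap 320 enc 0.6374 0.0666 0.0201 med [0.636  0.066  0.1536]
blue pad 451 enc 0.6345 0.0664 0.0432 med [0.6146 0.0602 0.0033]
red cap 340 enc 0.5929 -0.1283 0.0203 med [ 0.5919 -0.1273  0.1532]
red pad 430 enc 0.593 -0.1292 0.0441 med [ 0.5729 -0.1125  0.0029]
yellow cap 329 enc 0.5576 -0.0177 0.0197 med [ 0.5568 -0.018   0.1532]
yellow pad 419 enc 0.5587 -0.0156 0.0428 med [ 0.5402 -0.001   0.0036]
green 132 [ 0.6435 -0.035 ] [0.0456 0.0082] 76.0 med [ 0.642  -0.0343  0.0758]
(array([3., 4., 5., 6., 7., 8.]), array([16, 19, 20, 24, 29, 73]))
stand 275 [ 0.6446 -0.035 ] [0.0739 0.0349] 77.7 med [ 0.637  -0.0326  0.0302]
tray 818 [ 0.526  -0.2935] [0.1267 0.3102] 82.5 med [ 0.516  -0.2955  0.0216]
trayall 8404 [ 0.5315 -0.3015] [0.1909 0.3708] 82.1 med [ 0.5194 -0.2951  0.0046]
(array([1676,  182,  127,   43,   44,   46,   52,  237,  588,  267,  108,
        168,   45,    0]), array([0.   , 0.004, 0.008, 0.012, 0.016, 0.02 , 0.024, 0.028, 0.032,
       0.036, 0.04 , 0.044, 0.048, 0.052, 0.056]))
rackall 1368 [0.505 0.317] [0.0927 0.0752] 18.6 med [0.5041 0.3162 0.0351]
racktop 121 [0.5077 0.3169] [0.0807 0.072 ] 17.4 med [0.5075 0.3202 0.0417]
plates 171 [0.5037 0.3167] [0.0582 0.0501] 18.7 med [0.52   0.3169 0.0461]
grey/amb 168 [0.5057 0.3147] [0.0605 0.0546] 18.8 med [0.5024 0.3166 0.0461]
beaker 814 [0.7584 0.2469] [0.0679 0.0661] 40.8 med [0.7673 0.2507 0.0631]
```

View pics/c0.png

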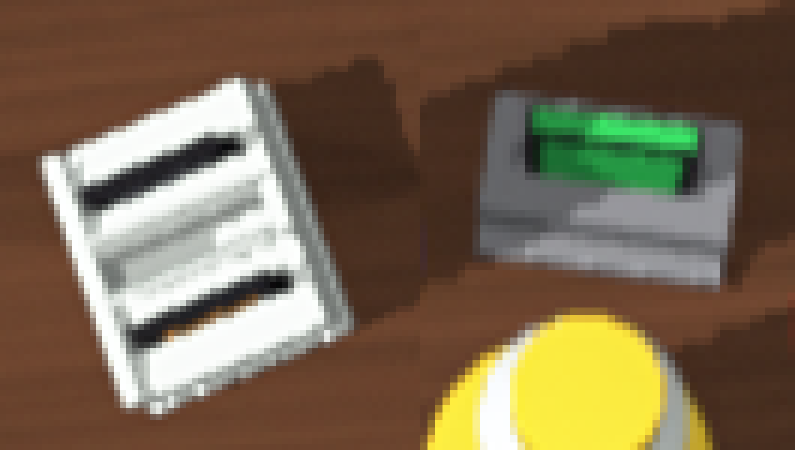

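Every measurement agrees with the given sizes:
- **Tray:** centre (0.526, −0.2935), long axis at −7.5°.
- **Rack:** centre about (0.505, 0.317), x axis at 18.7°.
- **Filter:** long direction at about 77°.

I'll grip the bottle bodies with the TCP at z ≈ 0.092 and keep the present yaw, taking red first.

```bash
cat >> h.py <<'E'
from scipy.spatial.transform import Rotation as Ro
def go(*targets, yaw=None):
    s=robot.read_state();R=Ro.from_rotvec(s["orientation"]);p=np.array(s["tool_pos"])
    M=R.as_matrix();print("t",round(s["t"],2),"tcp",p.round(4),"closing yaw",round(np.degrees(np.arctan2(M[1,1],M[0,1])),2),"tilt",(M[:2,2]).round(4),"op",round(s["opening"],4),"gf",round(s["gripper_force"],1),"F",np.round(s["force"],1))
    for T in targets: print(T,"->",(M.T@(np.array(T)-p)).round(4))
E
python3 -c "
from h import *
go((.593,-.1288,.229),(.593,-.1288,.092))"
```

```text
t 0.1 tcp [0.1718 0.5743 0.2287] closing yaw 73.34 tilt [-0.0006 -0.0016] op 0.0927 gf 0.0 F [ 0.8 -0.4  0.2]
(0.593, -0.1288, 0.229) -> [-6.051e-01 -5.529e-01  5.000e-04]
(0.593, -0.1288, 0.092) -> [-0.6051 -0.5526  0.1375]
```

Request:
{"op": "move_arm", "data": {
  "deltas": [-0.605,-0.553,0,0,0,0,1,-0.605,-0.553,0,0,0,0,1,-0.605,-0.553,0,0,0,0,1,-0.605,-0.553,0,0,0,0,1,-0.605,-0.553,0,0,0,0,1,-0.605,-0.553,0,0,0,0,1,-0.605,-0.553,0,0,0,0,1,-0.605,-0.553,0,0,0,0,1,-0.605,-0.553,0,0,0,0,1,-0.605,-0.553,0,0,0,0,1,-0.605,-0.553,0,0,0,0,1,-0.605,-0.553,0,0,0,0,1],
  "squeeze": 20
}}

```text
t: 1.6
tool_pos: [0.5579, -0.0706, 0.2293]
orientation: [-0.456, -3.108, -0.0]
force: [1.2, 0.1, -0.2]
opening: 0.0932
gripper_force: 0.0
```

```bash
python3 -c "
from h import *
go((.593,-.1288,.229),(.593,-.1288,.092))"
```

```text
t 1.6 tcp [ 0.5579 -0.0706  0.2293] closing yaw 73.32 tilt [-0.0003  0.0003] op 0.0932 gf 0.0 F [ 1.2  0.1 -0.2]
(0.593, -0.1288, 0.229) -> [-0.0504 -0.0456  0.0002]
(0.593, -0.1288, 0.092) -> [-0.0504 -0.0456  0.1372]
```

Request:
{"op": "move_arm", "data": {
  "deltas": [-0.05,-0.0455,0,0,0,0,1,-0.05,-0.0455,0,0,0,0,1,-0.05,-0.0455,0,0,0,0,1,-0.05,-0.0455,0.02,0,0,0,1,-0.05,-0.0455,0.02,0,0,0,1]
}}

```text
t: 2.22
tool_pos: [0.5904, -0.1248, 0.2069]
orientation: [-0.452, -3.105, -0.001]
force: [-0.5, 0.4, 0.5]
opening: 0.0931
gripper_force: 0.0
```

```bash
python3 -c "
from h import *
go((.593,-.1288,.092))"
```

```text
t 2.23 tcp [ 0.5904 -0.1248  0.2069] closing yaw 73.43 tilt [-0.0039  0.0013] op 0.0931 gf 0.0 F [-0.5  0.4  0.5]
(0.593, -0.1288, 0.092) -> [-0.0041 -0.0031  0.1149]
```

Request:
{"op": "move_arm", "data": {
  "deltas": [-0.004,-0.003,0.03,0,0,0,1,-0.004,-0.003,0.07,0,0,0,1,-0.004,-0.003,0.1,0,0,0,1,-0.004,-0.003,0.115,0,0,0,1,-0.004,-0.003,0.115,0,0,0,1,-0.004,-0.003,0.115,0,0,0,0,-0.004,-0.003,0.115,0,0,0,0,-0.004,-0.003,0.115,0,0,0,0,-0.004,-0.003,0.115,0,0,0,0,-0.004,-0.003,0.115,0,0,0,0],
  "squeeze": 20
}}

```text
t: 3.48
tool_pos: [0.5953, -0.1306, 0.095]
orientation: [0.455, 3.108, 0.0]
force: [0.5, 0.7, 1.9]
opening: 0.0556
gripper_force: 20.0
```

```bash
python3 -c "
from h import *
go((.593,-.1288,.162),(.610,-.305,.162))"
```

```text
t 3.48 tcp [ 0.5953 -0.1306  0.095 ] closing yaw 73.34 tilt [ 0.0006 -0.    ] op 0.0556 gf 20.0 F [0.5 0.7 1.9]
(0.593, -0.1288, 0.162) -> [ 0.0027  0.0011 -0.067 ]
(0.61, -0.305, 0.162) -> [-0.0641 -0.1628 -0.067 ]
```

Request:
{"op": "move_arm", "data": {
  "deltas": [0,0,-0.03,0,0,0,0,0,0,-0.07,0,0,0,0,-0.012,-0.03,-0.07,0,0,0,0,-0.025,-0.065,-0.07,0,0,0,0,-0.04,-0.1,-0.07,0,0,0,0,-0.053,-0.135,-0.07,0,0,0,0,-0.064,-0.155,-0.07,0,0,0,0,-0.064,-0.163,-0.07,0,0,0,0,-0.064,-0.163,-0.07,0,0,0,0,-0.064,-0.163,-0.07,0,0,0,0]
}}

```text
t: 4.72
tool_pos: [0.6096, -0.304, 0.1645]
orientation: [-0.454, -3.108, -0.001]
force: [-0.2, -0.3, -2.1]
opening: 0.0558
gripper_force: 20.0
```

```bash
python3 -c "
from h import *
im,d=look('side');save('s1',im)
go((.610,-.305,.0965))"
```

```text
t 4.78 tcp [ 0.6097 -0.304   0.1646] closing yaw 73.4 tilt [-0.0002  0.0004] op 0.0556 gf 20.0 F [-0.8  0.2 -2.5]
(0.61, -0.305, 0.0965) -> [-0.0006 -0.0009  0.0681]
```

View pics/s1.png

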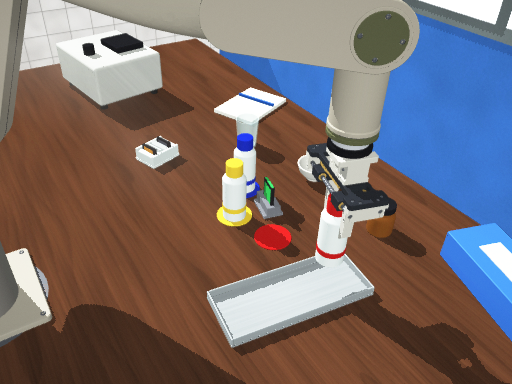

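The red bottle hangs upright at (332,235) over the tray's far end, and its bare pad shows at (272,237). I'll lower it, release and rise.

Request:
{"op": "move_arm", "data": {
  "deltas": [0,-0.001,0.03,0,0,0,0,0,-0.001,0.055,0,0,0,0,0,-0.001,0.064,0,0,0,0,0,-0.001,0.068,0,0,0,0,0,-0.001,0.068,0,0,0,0,0,-0.001,0.068,0,0,0,1,0,-0.001,0.068,0,0,0,1,0,-0.001,0.068,0,0,0,1,0,-0.001,0.068,0,0,0,1,0,-0.001,0.03,0,0,0,1,0,-0.001,-0.03,0,0,0,1,0,-0.001,-0.06,0,0,0,1]
}}

```text
t: 6.28
tool_pos: [0.6106, -0.3068, 0.2292]
orientation: [0.454, 3.104, -0.003]
force: [0.7, -0.1, -0.1]
opening: 0.0933
gripper_force: 0.0
```

```bash
python3 -c "
from h import *
go((.558,-.0167,.229),(.558,-.0167,.095))"
```

```text
t 6.28 tcp [ 0.6106 -0.3068  0.2292] closing yaw 73.34 tilt [ 0.0044 -0.0027] op 0.0933 gf 0.0 F [ 0.7 -0.1 -0.1]
(0.558, -0.0167, 0.229) -> [ 0.1335  0.2628 -0.0008]
(0.558, -0.0167, 0.095) -> [0.1342 0.263  0.1332]
```

Request:
{"op": "move_arm", "data": {
  "deltas": [0.133,0.263,0,0,0,0,1,0.133,0.263,0,0,0,0,1,0.133,0.263,0,0,0,0,1,0.133,0.263,0,0,0,0,1,0.133,0.263,0,0,0,0,1,0.133,0.263,0,0,0,0,1,0.133,0.263,0.02,0,0,0,1,0.133,0.263,0.02,0,0,0,1]
}}

```text
t: 7.28
tool_pos: [0.556, -0.0171, 0.2015]
orientation: [-0.457, -3.104, 0.001]
force: [-0.5, -0.1, 0.0]
opening: 0.0927
gripper_force: 0.0
```

```bash
python3 -c "
from h import *
go((.558,-.0167,.095))"
```

```text
t 7.28 tcp [ 0.556  -0.0171  0.2015] closing yaw 73.25 tilt [-0.0046  0.0002] op 0.0927 gf 0.0 F [-0.5 -0.1  0. ]
(0.558, -0.0167, 0.095) -> [-0.0023  0.001   0.1065]
```

Request:
{"op": "move_arm", "data": {
  "deltas": [-0.002,0.001,0.04,0,0,0,1,-0.002,0.001,0.08,0,0,0,1,-0.002,0.001,0.105,0,0,0,1,-0.002,0.001,0.105,0,0,0,1,-0.002,0.001,0.105,0,0,0,0,-0.002,0.001,0.105,0,0,0,0,-0.002,0.001,0.105,0,0,0,0,-0.002,0.001,0.105,0,0,0,0,-0.002,0.001,0.105,0,0,0,0]
}}

```text
t: 8.4
tool_pos: [0.56, -0.0159, 0.1003]
orientation: [0.455, 3.107, -0.001]
force: [-0.0, -1.1, 3.5]
opening: 0.0556
gripper_force: 20.0
```

```bash
python3 -c "
from h import *
go((.558,-.0167,.165),(.526,-.2935,.165))"
```

```text
t 8.4 tcp [ 0.56   -0.0159  0.1003] closing yaw 73.34 tilt [ 0.001  -0.0006] op 0.0556 gf 20.0 F [-0.  -1.1  3.5]
(0.558, -0.0167, 0.165) -> [ 0.0016 -0.0014 -0.0647]
(0.526, -0.2935, 0.165) -> [-0.0471 -0.2758 -0.0646]
```

Request:
{"op": "move_arm", "data": {
  "deltas": [0,0,-0.03,0,0,0,0,0,0,-0.065,0,0,0,0,-0.006,-0.03,-0.065,0,0,0,0,-0.014,-0.075,-0.065,0,0,0,0,-0.022,-0.125,-0.065,0,0,0,0,-0.031,-0.175,-0.065,0,0,0,0,-0.039,-0.225,-0.065,0,0,0,0,-0.045,-0.26,-0.065,0,0,0,0,-0.047,-0.276,-0.065,0,0,0,0,-0.047,-0.276,-0.065,0,0,0,0,-0.047,-0.276,-0.065,0,0,0,0]
}}

```text
t: 9.78
tool_pos: [0.5257, -0.2921, 0.1643]
orientation: [-0.454, -3.108, -0.001]
force: [0.3, 0.0, -3.2]
opening: 0.056
gripper_force: 19.9
```

```bash
python3 -c "
from h import *
go((.526,-.2935,.102))"
```

```text
t 9.78 tcp [ 0.5257 -0.2921  0.1643] closing yaw 73.39 tilt [-0.0004  0.001 ] op 0.056 gf 19.9 F [ 0.3  0.  -3.2]
(0.526, -0.2935, 0.102) -> [-0.0008 -0.0013  0.0623]
```

Request:
{"op": "move_arm", "data": {
  "deltas": [-0.001,-0.001,0.03,0,0,0,0,-0.001,-0.001,0.052,0,0,0,0,-0.001,-0.001,0.059,0,0,0,0,-0.001,-0.001,0.063,0,0,0,0,-0.001,-0.001,0.063,0,0,0,0,-0.001,-0.001,0.063,0,0,0,1,-0.001,-0.001,0.063,0,0,0,1,-0.001,-0.001,0.063,0,0,0,1,-0.001,-0.001,0.063,0,0,0,1,-0.001,-0.001,0.03,0,0,0,1,-0.001,-0.001,-0.03,0,0,0,1,-0.001,-0.001,-0.06,0,0,0,1]
}}

```text
t: 11.28
tool_pos: [0.5272, -0.2955, 0.2287]
orientation: [0.455, 3.104, -0.003]
force: [0.0, -0.3, 0.6]
opening: 0.093
gripper_force: 0.0
```

```bash
python3 -c "
from h import *
go((.636,.0665,.220))"
```

```text
t 11.28 tcp [ 0.5272 -0.2955  0.2287] closing yaw 73.34 tilt [ 0.0039 -0.0026] op 0.093 gf 0.0 F [ 0.  -0.3  0.6]
(0.636, 0.0665, 0.22) -> [-0.0004  0.378   0.0082]
```

Request:
{"op": "move_arm", "data": {
  "deltas": [0,0.378,0,0,0,0,1,0,0.378,0,0,0,0,1,0,0.378,0,0,0,0,1,0,0.378,0,0,0,0,1,0,0.378,0,0,0,0,1,0,0.378,0,0,0,0,1,0,0.378,0,0,0,0,1,0,0.378,0.01,0,0,0,1,0,0.378,0.01,0,0,0,1,0,0.378,0.01,0,0,0,1]
}}

```text
t: 12.52
tool_pos: [0.6343, 0.0659, 0.2144]
orientation: [-0.458, -3.108, 0.0]
force: [0.8, 0.5, -0.2]
opening: 0.0929
gripper_force: 0.0
```

```bash
python3 -c "
from h import *
go((.636,.0665,.096))"
```

```text
t 12.53 tcp [0.6343 0.0659 0.2144] closing yaw 73.22 tilt [-0.0005 -0.0002] op 0.0929 gf 0.0 F [ 0.8  0.5 -0.2]
(0.636, 0.0665, 0.096) -> [-0.0015  0.0011  0.1184]
```

Request:
{"op": "move_arm", "data": {
  "deltas": [-0.002,0.001,0.04,0,0,0,1,-0.002,0.001,0.08,0,0,0,1,-0.002,0.001,0.118,0,0,0,1,-0.002,0.001,0.118,0,0,0,1,-0.002,0.001,0.118,0,0,0,0,-0.002,0.001,0.118,0,0,0,0,-0.002,0.001,0.118,0,0,0,0,-0.002,0.001,0.118,0,0,0,0,-0.002,0.001,0.118,0,0,0,0]
}}

```text
t: 13.65
tool_pos: [0.6372, 0.0676, 0.0974]
orientation: [0.455, 3.107, -0.0]
force: [-1.0, -1.0, 4.5]
opening: 0.0559
gripper_force: 20.0
```

```bash
python3 -c "
from h import *
go((.558,-.03,.216),(.442,-.2825,.216))"
```

```text
t 13.65 tcp [0.6372 0.0676 0.0974] closing yaw 73.34 tilt [ 0.0011 -0.0003] op 0.0559 gf 20.0 F [-1.  -1.   4.5]
(0.558, -0.03, 0.216) -> [ 0.0477 -0.1162 -0.1186]
(0.442, -0.2825, 0.216) -> [ 0.0865 -0.3914 -0.1187]
```

Request:
{"op": "move_arm", "data": {
  "deltas": [0,0,-0.03,0,0,0,0,0,0,-0.075,0,0,0,0,0,0,-0.12,0,0,0,0,0.01,-0.03,-0.12,0,0,0,0,0.025,-0.075,-0.12,0,0,0,0,0.04,-0.13,-0.12,0,0,0,0,0.05,-0.185,-0.12,0,0,0,0,0.06,-0.24,-0.12,0,0,0,0,0.07,-0.295,-0.12,0,0,0,0,0.08,-0.345,-0.12,0,0,0,0,0.085,-0.38,-0.12,0,0,0,0,0.0865,-0.3915,-0.12,0,0,0,0]
}}

```text
t: 15.15
tool_pos: [0.4404, -0.2839, 0.2161]
orientation: [-0.459, -3.107, -0.001]
force: [0.2, 1.1, -2.8]
opening: 0.0556
gripper_force: 19.9
```

Request:
{"op": "move_arm", "data": {
  "deltas": [0,0,0,0,0,0,0,0,0,0.03,0,0,0,0,0,0,0.06,0,0,0,0,0,0,0.06,0,0,0,0,0,0,0.06,0,0,0,0]
}}

```text
t: 15.78
tool_pos: [0.4425, -0.2819, 0.1577]
orientation: [0.453, 3.108, -0.0]
force: [0.2, 0.1, -1.7]
opening: 0.0555
gripper_force: 19.9
```

```bash
python3 -c "
from h import *
go((.442,-.2825,.0985))"
```

```text
t 15.78 tcp [ 0.4425 -0.2819  0.1577] closing yaw 73.41 tilt [ 0.0008 -0.0004] op 0.0555 gf 19.9 F [ 0.2  0.1 -1.7]
(0.442, -0.2825, 0.0985) -> [ 0.0003 -0.0007  0.0592]
```

Request:
{"op": "move_arm", "data": {
  "deltas": [0,-0.001,0.03,0,0,0,0,0,-0.001,0.05,0,0,0,0,0,-0.001,0.056,0,0,0,0,0,-0.001,0.06,0,0,0,0,0,-0.001,0.06,0,0,0,0,0,-0.001,0.06,0,0,0,1,0,-0.001,0.06,0,0,0,1,0,-0.001,0.06,0,0,0,1,0,-0.001,0.06,0,0,0,1,0,-0.001,0.03,0,0,0,1,0,-0.001,-0.03,0,0,0,1,0,-0.001,-0.07,0,0,0,1]
}}

```text
t: 17.27
tool_pos: [0.4417, -0.2838, 0.2294]
orientation: [0.455, 3.107, -0.002]
force: [0.2, -0.2, 0.4]
opening: 0.0927
gripper_force: 0.0
```

```bash
python3 - <<'E'
from h import *
im,d=look('top');W=pts('top',d);save('t2',im)
h=cv2.cvtColor(im,cv2.COLOR_RGB2HSV);H,S,V=h[...,0],h[...,1],h[...,2];z=W[...,2]
v,u=np.mgrid[:384,:512]
c=np.array([.526,-.2935]);ex=np.array([.9914,-.1305]);ey=np.array([.1305,.9914])
for n,m in {"blue":(H>110)&(H<130),"red":(H<6)|(H>174),"yellow":(H>22)&(H<33)}.items():
    m=m&(S>150)&(u>180)&(u<440)&(v<320)&(v>150)
    p=W[m&(abs(z-.154)<.01)]
    if len(p): (x,y),r=cv2.minEnclosingCircle(p[:,:2].astype(np.float32).reshape(-1,1,2));q=np.array([x,y])-c;print(n,"cap",len(p),round(r,3),"tray xy",round(q@ex,4),round(q@ey,4),"world",round(x,4),round(y,4))
    p=W[m&(z<.01)]
    if len(p): (x,y),r=cv2.minEnclosingCircle(p[:,:2].astype(np.float32).reshape(-1,1,2));print(n,"pad",len(p),round(r,3),round(x,4),round(y,4),"mean",p.mean(0).round(4))
roi=(u>240)&(u<300)&(v>160)&(v<210);g=roi&(H>45)&(H<85)&(S>120)
for lo in(.05,.07,.074):
    p=W[g&(z>lo)];print("green",lo,len(p),[np.round(a,4) for a in cv2.minAreaRect(p[:,:2].astype(np.float32).reshape(-1,1,2))],p.mean(0).round(4))
go((.6435,-.035,.2))
E
```

```text
blue cap 18 0.015 tray xy -0.0844 -0.013 world 0.4407 -0.2953
blue pad 1107 0.043 0.6347 0.0663 mean [0.634  0.0664 0.0035]
red cap 334 0.02 tray xy 0.0818 0.0012 world 0.6072 -0.303
red pad 1178 0.152 0.612 -0.2368 mean [ 0.5929 -0.131   0.0031]
yellow cap 224 0.02 tray xy -0.0001 -0.0028 world 0.5255 -0.2963
yellow pad 1152 0.2 0.5471 -0.1734 mean [ 0.5583 -0.016   0.0035]
green 0.05 136 [array([ 0.6434, -0.035 ]), array([0.0455, 0.0081]), np.float64(76.6754)] [ 0.6423 -0.0345  0.0716]
green 0.07 90 [array([ 0.6437, -0.0351]), array([0.0455, 0.0075]), np.float64(76.6754)] [ 0.6431 -0.035   0.0775]
green 0.074 79 [array([ 0.6438, -0.0351]), array([0.0455, 0.0073]), np.float64(76.6754)] [ 0.6434 -0.0349  0.0784]
t 17.32 tcp [ 0.4435 -0.2852  0.2353] closing yaw 73.34 tilt [ 0.0075 -0.006 ] op 0.0929 gf 0.0 F [ 0.5 -1.1  4.4]
(0.6435, -0.035, 0.2) -> [-0.1195  0.2971  0.0353]
```

View pics/t2.png

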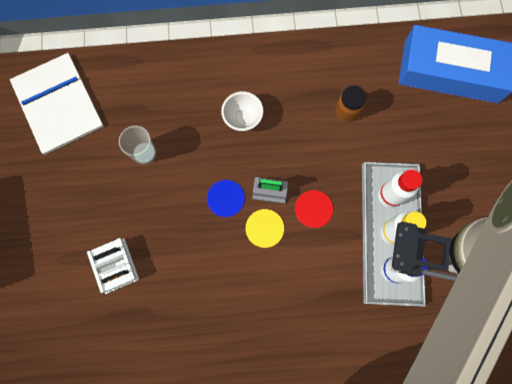

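All three bottles stand in the tray, with caps at about (409,181), (414,222) and (430,265). The pads are bare and the filter is untouched at (270,184). Next is the filter, gripped across its thickness with closing yaw −13°, which is a +1.507 turn about tool z.

Request:
{"op": "move_arm", "data": {
  "deltas": [-0.12,0.297,0,0,0,1.507,1,-0.12,0.297,0,0,0,1.507,1,-0.12,0.297,0,0,0,1.507,1,-0.12,0.297,0,0,0,1.507,1,-0.12,0.297,0,0,0,1.507,1,-0.12,0.297,0,0,0,1.507,1,-0.12,0.297,0,0,0,1.507,1,-0.12,0.297,0,0,0,1.507,1,-0.12,0.297,0,0,0,1.507,1,-0.12,0.297,0.05,0,0,1.507,1,-0.12,0.297,0.05,0,0,1.507,0.5,-0.12,0.297,0.05,0,0,1.507,0.5]
}}

```text
t: 18.82
tool_pos: [0.6416, -0.0333, 0.1775]
orientation: [-2.459, -1.956, -0.0]
force: [-0.2, 0.6, 0.8]
opening: 0.0779
gripper_force: 0.0
```

```bash
python3 - <<'E'
from h import *
robot.read_camera('side');go((.6437,-.035,.12),(.6437,-.035,.058));print(robot.read_state()["q"])
E
```

```text
t 18.88 tcp [ 0.6423 -0.0334  0.1786] closing yaw -13.0 tilt [ 0.002  -0.0002] op 0.0733 gf 0.0 F [ 0.6  0.2 -0.5]
(0.6437, -0.035, 0.12) -> [-0.0012  0.0016  0.0586]
(0.6437, -0.035, 0.058) -> [-0.0012  0.0015  0.1206]
[-1.31681612e-01  2.70511617e-01  1.42279763e+00  1.53916327e-05
  1.44626680e+00  9.52662364e-02]
```

Request:
{"op": "move_arm", "data": {
  "deltas": [-0.001,0.0015,0.04,0,0,0,0.4,-0.001,0.0015,0.08,0,0,0,0.4,-0.001,0.0015,0.105,0,0,0,0.4,-0.001,0.0015,0.12,0,0,0,0.4,-0.001,0.0015,0.12,0,0,0,0.4,-0.001,0.0015,0.12,0,0,0,0.4]
}}

```text
t: 19.62
tool_pos: [0.6441, -0.0348, 0.0587]
orientation: [2.457, 1.954, 0.003]
force: [0.2, -0.1, 0.3]
opening: 0.037
gripper_force: 0.0
```

```bash
python3 - <<'E'
from h import *
im,d=look('side');cv2.imwrite('pics/s3.png',cv2.resize(im[110:240,190:350],(640,520),interpolation=3)[:,:,::-1]);go((.6437,-.035,.058))
E
```

```text
t 19.68 tcp [ 0.6441 -0.0348  0.0588] closing yaw -13.01 tilt [ 0.0031 -0.0004] op 0.0376 gf 0.0 F [-0.   0.1 -0.7]
(0.6437, -0.035, 0.058) -> [-0.0003 -0.0004  0.0008]
```

View pics/s3.png

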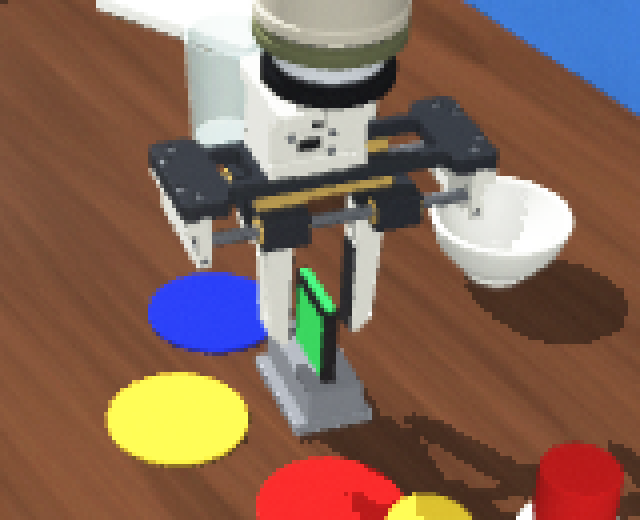

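The filter at crop (317,325) stands midway between the fingers. I'll close and lift.

Request:
{"op": "move_arm", "data": {
  "deltas": [0,0,0,0,0,0,0,0,0,0,0,0,0,0,0,0,0,0,0,0,0,0,0,0,0,0,0,0,0,0,0,0,0,0,0,0,0,-0.015,0,0,0,0,0,0,-0.03,0,0,0,0,0,0,-0.06,0,0,0,0,0,0,-0.09,0,0,0,0,0,0,-0.09,0,0,0,0,0,0,-0.09,0,0,0,0],
  "squeeze": 15
}}

```text
t: 21.05
tool_pos: [0.642, -0.0345, 0.1458]
orientation: [-2.458, -1.955, 0.001]
force: [-0.3, 0.5, -1.5]
opening: 0.0081
gripper_force: 15.0
```

```bash
python3 - <<'E'
from h import *
im,d=look('top');W=pts('top',d);h=cv2.cvtColor(im,cv2.COLOR_RGB2HSV);z=W[...,2];v,u=np.mgrid[:384,:512]
im2,d2=look('side');W2=pts('side',d2);h2=cv2.cvtColor(im2,cv2.COLOR_RGB2HSV)
g=(h2[...,0]>45)&(h2[...,0]<85)&(h2[...,1]>120)&(abs(W2[...,0]-.644)<.06)&(abs(W2[...,1]+.035)<.06)
p=W2[g];print(len(p),np.nanmin(p,0),np.nanmax(p,0))
# rack: measure the two plates and white top at rack
r=(u>80)&(u<145)&(v>230)&(v<300)
for n,m in(("plate tops",r&(abs(z-.046)<.003)&(h[...,2]<110)),("all",r&(z>.03))):
    q=W[m];print(n,[np.round(a,4) for a in cv2.minAreaRect(q[:,:2].astype(np.float32).reshape(-1,1,2))])
m=r&(abs(z-.046)<.003)&(h[...,2]<110);k,l,st,_=cv2.connectedComponentsWithStats(m.astype(np.uint8))
for i in range(1,k):
    q=W[l==i]
    if len(q)>15: print(len(q),q.mean(0).round(4),[np.round(a,4) for a in cv2.minAreaRect(q[:,:2].astype(np.float32).reshape(-1,1,2))])
go((.505,.317,.15))
E
```

```text
105 [ 0.63092161 -0.06037247  0.10568535] [ 0.64659415 -0.0151118   0.16872386]
plate tops [array([0.5038, 0.3169]), array([0.0584, 0.0502]), np.float64(17.493)]
all [array([0.5053, 0.3171]), array([0.0927, 0.0757]), np.float64(18.553)]
70 [0.5285 0.3248 0.0463] [array([0.5286, 0.3247]), array([0.0064, 0.0502]), np.float64(17.5006)]
65 [0.4788 0.3091 0.0461] [array([0.479 , 0.3091]), array([0.0065, 0.0502]), np.float64(17.5413)]
t 21.15 tcp [ 0.6415 -0.0344  0.1447] closing yaw -13.0 tilt [-0.0031  0.0004] op 0.0081 gf 15.0 F [ 0.  -0.4 -0.3]
(0.505, 0.317, 0.15) -> [ 0.3117 -0.2121 -0.0047]
```

Held at 8.1 mm opening and lifted. The rack's plate-top midpoint is (0.504, 0.317) at yaw 17.5°, and the plates are 52 mm apart, as specified. I'll carry the filter there, turning −0.532 about tool z.

Request:
{"op": "move_arm", "data": {
  "deltas": [0.015,-0.01,0,0,0,-0.05,0,0.045,-0.03,0,0,0,-0.11,0,0.085,-0.058,0,0,0,-0.18,0,0.125,-0.085,0,0,0,-0.25,0,0.165,-0.112,0,0,0,-0.32,0,0.205,-0.14,0,0,0,-0.39,0,0.245,-0.167,0,0,0,-0.46,0,0.28,-0.19,0,0,0,-0.51,0,0.305,-0.208,0,0,0,-0.532,0,0.312,-0.213,0,0,0,-0.532,0,0.312,-0.213,0,0,0,-0.532,0,0.312,-0.213,0,0,0,-0.532,0]
}}

```text
t: 22.65
tool_pos: [0.5056, 0.3164, 0.1464]
orientation: [1.859, 2.532, -0.001]
force: [0.1, -0.2, -0.2]
opening: 0.0078
gripper_force: 15.0
```

```bash
python3 - <<'E'
from h import *
robot.read_camera('side');go((.504,.317,.105),(.504,.317,.058))
E
```

```text
t 22.7 tcp [0.5058 0.3163 0.1465] closing yaw 17.41 tilt [-0.0001 -0.0003] op 0.0077 gf 15.0 F [ 0.2  0.  -0.4]
(0.504, 0.317, 0.105) -> [ 0.0012 -0.0015  0.0415]
(0.504, 0.317, 0.058) -> [ 0.0012 -0.0014  0.0885]
```

Request:
{"op": "move_arm", "data": {
  "deltas": [0.001,-0.0015,0.02,0,0,0,0,0.001,-0.0015,0.04,0,0,0,0,0.001,-0.0015,0.04,0,0,0,0,0.001,-0.0015,0.04,0,0,0,0]
}}

```text
t: 23.2
tool_pos: [0.5035, 0.3176, 0.1062]
orientation: [-1.858, -2.533, 0.001]
force: [0.2, -0.3, -0.4]
opening: 0.0079
gripper_force: 15.0
```

```bash
python3 - <<'E'
from h import *
im,d=look('side');a=cv2.resize(im[90:180,110:210],(400,360),interpolation=3)
im,d=look('top');b=cv2.resize(im[220:310,70:170],(400,360),interpolation=3);save('s4',np.hstack([a,b]))
go((.504,.317,.058))
E
```

```text
t 23.3 tcp [0.5041 0.318  0.1073] closing yaw 17.47 tilt [0.001  0.0005] op 0.0079 gf 15.0 F [ 0.3 -0.2 -0.1]
(0.504, 0.317, 0.058) -> [-0.001  -0.0005  0.0493]
```

View pics/s4.png

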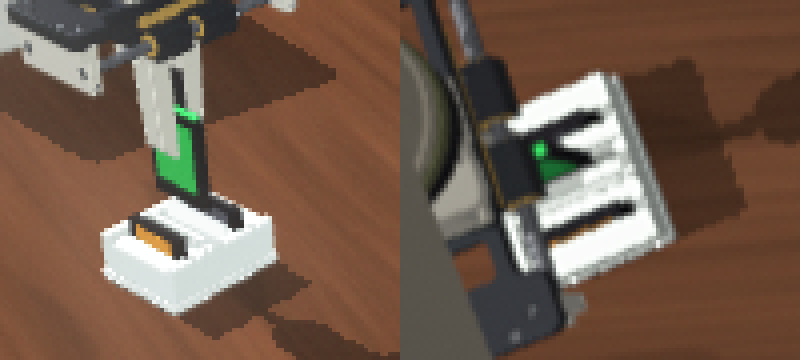

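The filter hangs straight over the middle slot, between the two fixed plates. I'll lower it in two stages and watch the force.

Request:
{"op": "move_arm", "data": {
  "deltas": [0,0,0.01,0,0,0,0,0,0,0.02,0,0,0,0,0,0,0.028,0,0,0,0,0,0,0.028,0,0,0,0,0,0,0.028,0,0,0,0]
}}

```text
t: 23.92
tool_pos: [0.5037, 0.3179, 0.0787]
orientation: [-1.858, -2.533, -0.0]
force: [0.4, 0.1, -1.0]
opening: 0.0077
gripper_force: 15.0
```

```bash
python3 - <<'E'
from h import *
robot.read_camera('side');go((.504,.317,.058));print(robot.read_state()["wrist_torque"])
E
```

```text
t 23.98 tcp [0.5039 0.318  0.079 ] closing yaw 17.48 tilt [0.0005 0.0002] op 0.008 gf 15.0 F [ 0.5  0.3 -0.1]
(0.504, 0.317, 0.058) -> [-0.0009 -0.0002  0.021 ]
[-0.09955678  0.03502065  0.02994975]
```

Request:
{"op": "move_arm", "data": {
  "deltas": [0,0,0.008,0,0,0,0,0,0,0.016,0,0,0,0,0,0,0.0205,0,0,0,0,0,0,0.0215,0,0,0,0,0,0,0.0215,0,0,0,0]
}}

```text
t: 24.6
tool_pos: [0.5036, 0.3178, 0.0571]
orientation: [-1.858, -2.533, 0.0]
force: [-0.9, 0.1, -0.8]
opening: 0.008
gripper_force: 15.0
```

```bash
python3 - <<'E'
from h import *
robot.read_camera('side');go((.504,.317,.058));print(robot.read_state()["wrist_torque"])
E
```

```text
t 24.65 tcp [0.5037 0.3178 0.0572] closing yaw 17.48 tilt [0. 0.] op 0.008 gf 15.0 F [-0.2 -0.8 -1. ]
(0.504, 0.317, 0.058) -> [-0.0009  0.0001 -0.0008]
[-0.08405242  0.03562563  0.00845163]
```

Request:
{"op": "move_arm", "data": {
  "deltas": [0,0,0.001,0,0,0,0,0,0,0.001,0,0,0,0.14,0,0,0.001,0,0,0,0.14,0,0,0,0,0,0,0.14,0,0,-0.004,0,0,0,0.2,0,0,-0.006,0,0,0,0.4,0,0,-0.006,0,0,0,0.5,0,0,-0.03,0,0,0,0.5,0,0,-0.08,0,0,0,0.5,0,0,-0.14,0,0,0,1,0,0,-0.17,0,0,0,1,0,0,-0.17,0,0,0,1]
}}

```text
t: 26.15
tool_pos: [0.5053, 0.3187, 0.2309]
orientation: [1.856, 2.531, 0.009]
force: [1.2, 0.4, -0.7]
opening: 0.0718
gripper_force: 0.0
```

```bash
python3 - <<'E'
from h import *
im,d=look('side');W=pts('side',d);a=cv2.resize(im[90:180,110:210],(500,450),interpolation=3);save('s5',a)
h=cv2.cvtColor(im,cv2.COLOR_RGB2HSV);v,u=np.mgrid[:384,:512]
g=(h[...,0]>45)&(h[...,0]<85)&(h[...,1]>120)&(abs(W[...,0]-.504)<.06)&(abs(W[...,1]-.317)<.06)
p=W[g];print(len(p),np.nanmin(p,0),np.nanmax(p,0))
t=p[p[:,2]>.072];q=t.mean(0)[:2]-[.504,.317];a=np.radians(17.5);print("rack frame top",q@[np.cos(a),np.sin(a)],q@[-np.sin(a),np.cos(a)],np.percentile(p[:,2],[90,95,99]))
go((.526,-.2935,.23))
E
```

```text
113 [0.49264935 0.29243477 0.0379334 ] [0.5113059  0.33708601 0.08156534]
rack frame top -0.0018041372998877368 -0.0007783698155655104 [0.07851694 0.07903093 0.08032619]
t 26.2 tcp [0.5042 0.3181 0.2281] closing yaw 17.48 tilt [0.0022 0.0011] op 0.0761 gf 0.0 F [-0.8 -0.3 -0.7]
(0.526, -0.2935, 0.23) -> [-0.5899 -0.1629 -0.0025]
```

View pics/s5.png

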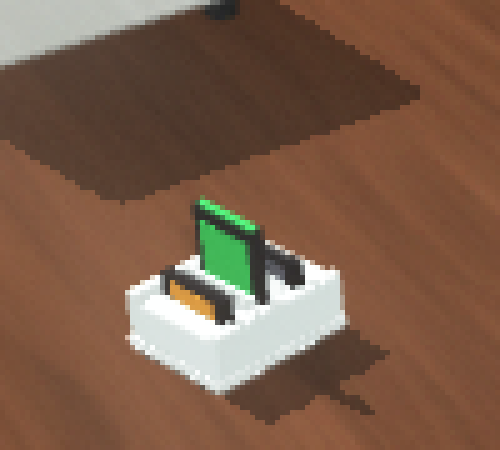

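The filter is down in the middle slot: its top measures 78.5 mm (78 expected), about 1–2 mm off centre. Next I'll measure the parked bottles from above with the arm out of the way.

```bash
python3 - <<'E'
from h import *
im,d=look('top');W=pts('top',d)
h=cv2.cvtColor(im,cv2.COLOR_RGB2HSV);H,S=h[...,0],h[...,1];z=W[...,2];v,u=np.mgrid[:384,:512]
for n,m in {"blue":(H>110)&(H<130),"red":(H<6)|(H>174),"yellow":(H>22)&(H<33)}.items():
    m=m&(S>150)&(u>180)&(u<440)&(v<320)&(v>150)
    for k,mm in(("cap",m&(abs(z-.154)<.01)&(u>350)),("pad",m&(z<.01)&(u<350))):
        p=W[mm];(x,y),r=cv2.minEnclosingCircle(p[:,:2].astype(np.float32).reshape(-1,1,2));print(n,k,len(p),round(r,3),round(x,4),round(y,4),p.mean(0).round(4))
go((.4415,-.2825,.23))
E
```

```text
blue cap 371 0.02 0.4435 -0.2844 [ 0.4429 -0.2834  0.1536]
blue pad 1098 0.043 0.6345 0.0664 [0.6338 0.0664 0.0035]
red cap 327 0.02 0.6072 -0.3028 [ 0.6059 -0.3019  0.1534]
red pad 1173 0.045 0.5932 -0.1298 [ 0.5925 -0.1292  0.0032]
yellow cap 350 0.02 0.5246 -0.2962 [ 0.5238 -0.2945  0.1534]
yellow pad 1147 0.043 0.5589 -0.0156 [ 0.5583 -0.0155  0.0035]
t 26.25 tcp [0.5034 0.3177 0.2262] closing yaw 17.48 tilt [-0.0007 -0.0004] op 0.0799 gf 0.0 F [-0.4 -0.7 -0.8]
(0.4415, -0.2825, 0.23) -> [-0.5539 -0.2392 -0.0036]
```

Request:
{"op": "move_arm", "data": {
  "deltas": [-0.555,-0.239,0,0,0,-0.975,1,-0.555,-0.239,0,0,0,-0.975,1,-0.555,-0.239,0,0,0,-0.975,1,-0.555,-0.239,0,0,0,-0.975,1,-0.555,-0.239,0,0,0,-0.975,1,-0.555,-0.239,0,0,0,-0.975,1,-0.555,-0.239,0,0,0,-0.975,1,-0.555,-0.239,0,0,0,-0.975,1,-0.555,-0.239,0,0,0,-0.975,1,-0.555,-0.239,0,0,0,-0.975,1,-0.555,-0.239,0,0,0,-0.975,1,-0.555,-0.239,0,0,0,-0.975,1],
  "squeeze": 20
}}

```text
t: 27.75
tool_pos: [0.4414, -0.2828, 0.2249]
orientation: [-0.457, -3.105, -0.004]
force: [0.2, 0.7, 0.4]
opening: 0.0927
gripper_force: 0.0
```

```bash
python3 - <<'E'
from h import *
robot.read_camera('side');robot.read_camera('side');robot.read_camera('side');go((.443,-.284,.097))
E
```

```text
t 27.9 tcp [ 0.4424 -0.2818  0.2264] closing yaw 73.44 tilt [-0.0009  0.0011] op 0.093 gf 0.0 F [ 0.4  0.2 -0.3]
(0.443, -0.284, 0.097) -> [-0.0013 -0.0021  0.1294]
```

Request:
{"op": "move_arm", "data": {
  "deltas": [-0.001,-0.002,0.04,0,0,0,1,-0.001,-0.002,0.08,0,0,0,1,-0.001,-0.002,0.115,0,0,0,1,-0.001,-0.002,0.13,0,0,0,1,-0.001,-0.002,0.13,0,0,0,1,-0.001,-0.002,0.13,0,0,0,0,-0.001,-0.002,0.13,0,0,0,0,-0.001,-0.002,0.13,0,0,0,0,-0.001,-0.002,0.13,0,0,0,0,-0.001,-0.002,0.13,0,0,0,0]
}}

```text
t: 29.15
tool_pos: [0.4429, -0.2859, 0.0975]
orientation: [0.455, 3.108, -0.001]
force: [-0.3, -1.5, 2.2]
opening: 0.0554
gripper_force: 20.0
```

```bash
python3 - <<'E'
from h import *
go((.6345,.0664,.21))
E
```

```text
t 29.15 tcp [ 0.4429 -0.2859  0.0975] closing yaw 73.33 tilt [ 0.0005 -0.0006] op 0.0554 gf 20.0 F [-0.3 -1.5  2.2]
(0.6345, 0.0664, 0.21) -> [-0.0826  0.3924 -0.1126]
```

Request:
{"op": "move_arm", "data": {
  "deltas": [0,0,-0.03,0,0,0,0,0,0,-0.075,0,0,0,0,0,0,-0.112,0,0,0,0,-0.006,0.03,-0.112,0,0,0,0,-0.017,0.08,-0.112,0,0,0,0,-0.028,0.135,-0.112,0,0,0,0,-0.04,0.19,-0.112,0,0,0,0,-0.052,0.245,-0.112,0,0,0,0,-0.063,0.3,-0.112,0,0,0,0,-0.073,0.348,-0.112,0,0,0,0,-0.08,0.38,-0.112,0,0,0,0,-0.083,0.392,-0.112,0,0,0,0]
}}

```text
t: 30.65
tool_pos: [0.6346, 0.0681, 0.2081]
orientation: [-0.452, -3.107, 0.0]
force: [-0.3, -0.1, -2.7]
opening: 0.0558
gripper_force: 20.0
```

Request:
{"op": "move_arm", "data": {
  "deltas": [0,0,0,0,0,0,0,0,0,0.03,0,0,0,0,0,0,0.07,0,0,0,0,0,0,0.085,0,0,0,0,0,0,0.085,0,0,0,0,0,0,0.085,0,0,0,0]
}}

```text
t: 31.4
tool_pos: [0.6357, 0.0658, 0.1262]
orientation: [0.456, 3.106, 0.001]
force: [-0.6, 0.6, -1.9]
opening: 0.0558
gripper_force: 20.0
```

```bash
python3 - <<'E'
from h import *
im,d=look('top');W=pts('top',d);h=cv2.cvtColor(im,cv2.COLOR_RGB2HSV);H,S=h[...,0],h[...,1];z=W[...,2];v,u=np.mgrid[:384,:512]
m=(H>110)&(H<130)&(S>150)&(u>180)&(u<300)&(v>150)&(v<250)&(z>.14)
print(m.sum(), W[m].mean(0) if m.any() else '')
go((.6345,.0664,.097))
E
```

```text
3 [0.61834753 0.07037214 0.19403478]
t 31.45 tcp [0.6359 0.066  0.1265] closing yaw 73.32 tilt [0.0033 0.0001] op 0.0556 gf 20.0 F [ 0.7 -0.8 -2.1]
(0.6345, 0.0664, 0.097) -> [ 0.0016 -0.      0.0295]
```

Request:
{"op": "move_arm", "data": {
  "deltas": [0.001,0,0.012,0,0,0,0,0.001,0,0.024,0,0,0,0,0.001,0,0.029,0,0,0,0,0.001,0,0.03,0,0,0,0,0.001,0,0.03,0,0,0,0,0.001,0,0.03,0,0,0,1,0.001,0,0.03,0,0,0,1,0.001,0,0.03,0,0,0,1,0.001,0,0.03,0,0,0,1,0.001,0,0,0,0,0,1,0.001,0,-0.06,0,0,0,1,0.001,0,-0.1,0,0,0,1]
}}

```text
t: 32.95
tool_pos: [0.6343, 0.0665, 0.2271]
orientation: [0.455, 3.106, 0.001]
force: [0.9, 0.4, 0.6]
opening: 0.0932
gripper_force: 0.0
```

```bash
python3 - <<'E'
from h import *
go((.5238,-.2955,.227))
E
```

```text
t 32.95 tcp [0.6343 0.0665 0.2271] closing yaw 73.34 tilt [0.0025 0.0001] op 0.0932 gf 0.0 F [0.9 0.4 0.6]
(0.5238, -0.2955, 0.227) -> [ 2.100e-03 -3.785e-01 -2.000e-04]
```

Now yellow.

Request:
{"op": "move_arm", "data": {
  "deltas": [0.002,-0.378,0,0,0,0,1,0.002,-0.378,0,0,0,0,1,0.002,-0.378,0,0,0,0,1,0.002,-0.378,0,0,0,0,1,0.002,-0.378,0,0,0,0,1,0.002,-0.378,0,0,0,0,1,0.002,-0.378,0,0,0,0,1,0.002,-0.378,0,0,0,0,1,0.002,-0.378,0,0,0,0,1]
}}

```text
t: 34.08
tool_pos: [0.5239, -0.2937, 0.2241]
orientation: [-0.453, -3.109, -0.001]
force: [0.2, 0.8, -0.2]
opening: 0.093
gripper_force: 0.0
```

```bash
python3 - <<'E'
from h import *
im,d=look('top');W=pts('top',d);save('t6',im)
h=cv2.cvtColor(im,cv2.COLOR_RGB2HSV);H,S=h[...,0],h[...,1];z=W[...,2];v,u=np.mgrid[:384,:512]
m=(H>110)&(H<130)&(S>150)&(u>180)&(u<300)&(v>150)&(v<250)&(abs(z-.153)<.01)
print(m.sum(),W[m].mean(0), cv2.minEnclosingCircle(W[m][:,:2].astype(np.float32).reshape(-1,1,2)))
robot.read_camera('side');go((.5238,-.2955,.097))
E
```

```text
323 [0.63211554 0.06685877 0.15338504] ((0.6329421997070312, 0.06746403872966766), 0.019734757021069527)
t 34.17 tcp [ 0.524  -0.2937  0.2242] closing yaw 73.46 tilt [0.0001 0.0001] op 0.0926 gf 0.0 F [-0.1 -0.8  0.6]
(0.5238, -0.2955, 0.097) -> [-0.0003 -0.0018  0.1272]
```

View pics/t6.png

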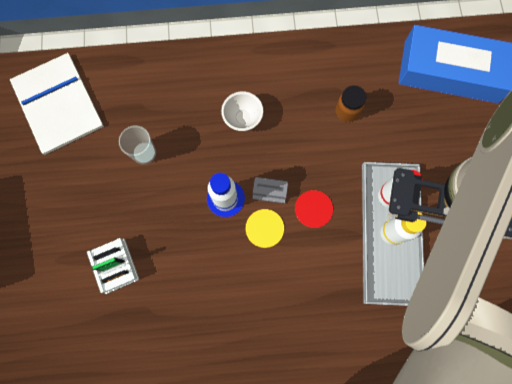

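Blue stands on its pad at (223,192), within 2 mm of centre. The filter is in the rack at (107,264), and yellow is next under the gripper.

Request:
{"op": "move_arm", "data": {
  "deltas": [0,-0.002,0.04,0,0,0,1,0,-0.002,0.08,0,0,0,1,0,-0.002,0.115,0,0,0,1,0,-0.002,0.127,0,0,0,1,0,-0.002,0.127,0,0,0,1,0,-0.002,0.127,0,0,0,0,0,-0.002,0.127,0,0,0,0,0,-0.002,0.127,0,0,0,0,0,-0.002,0.127,0,0,0,0,0,-0.002,0.127,0,0,0,0]
}}

```text
t: 35.42
tool_pos: [0.523, -0.2972, 0.0975]
orientation: [0.455, 3.108, -0.001]
force: [-1.3, -0.7, 1.4]
opening: 0.0561
gripper_force: 20.0
```

```bash
python3 - <<'E'
from h import *
go((.5587,-.0156,.16))
E
```

```text
t 35.42 tcp [ 0.523  -0.2972  0.0975] closing yaw 73.33 tilt [ 0.0005 -0.0004] op 0.0561 gf 20.0 F [-1.3 -0.7  1.4]
(0.5587, -0.0156, 0.16) -> [ 0.0465  0.28   -0.0626]
```

Request:
{"op": "move_arm", "data": {
  "deltas": [0,0,-0.03,0,0,0,0,0,0,-0.063,0,0,0,0,0.006,0.03,-0.063,0,0,0,0,0.014,0.08,-0.063,0,0,0,0,0.022,0.13,-0.063,0,0,0,0,0.03,0.18,-0.063,0,0,0,0,0.038,0.23,-0.063,0,0,0,0,0.044,0.265,-0.063,0,0,0,0,0.0465,0.28,-0.063,0,0,0,0,0.0465,0.28,-0.063,0,0,0,0,0.0465,0.28,-0.033,0,0,0,0,0.0465,0.28,-0.033,0,0,0,0]
}}

```text
t: 36.92
tool_pos: [0.5562, -0.0167, 0.1274]
orientation: [-0.457, -3.103, 0.001]
force: [-0.5, -0.2, -3.0]
opening: 0.0558
gripper_force: 20.0
```

```bash
python3 - <<'E'
from h import *
robot.read_camera('side');robot.read_camera('side');go((.5587,-.0156,.0965))
E
```

```text
t 37.02 tcp [ 0.5582 -0.0165  0.1302] closing yaw 73.26 tilt [-0.001  -0.0002] op 0.0561 gf 20.0 F [ 0.4 -0.3 -3.1]
(0.5587, -0.0156, 0.0965) -> [-0.0002  0.0011  0.0337]
```

Request:
{"op": "move_arm", "data": {
  "deltas": [0,0.001,0.015,0,0,0,0,0,0.001,0.028,0,0,0,0,0,0.001,0.033,0,0,0,0,0,0.001,0.034,0,0,0,0,0,0.001,0.034,0,0,0,0,0,0.001,0.034,0,0,0,1,0,0.001,0.034,0,0,0,1,0,0.001,0.034,0,0,0,1,0,0.001,0.034,0,0,0,1,0,0.001,0,0,0,0,1,0,0.001,-0.06,0,0,0,1,0,0.001,-0.1,0,0,0,1]
}}

```text
t: 38.52
tool_pos: [0.5595, -0.0145, 0.2331]
orientation: [0.455, 3.106, 0.0]
force: [0.9, 0.1, 0.0]
opening: 0.0931
gripper_force: 0.0
```

```bash
python3 - <<'E'
from h import *
go((.6065,-.3025,.227))
E
```

```text
t 38.52 tcp [ 0.5595 -0.0145  0.2331] closing yaw 73.34 tilt [ 0.0027 -0.0002] op 0.0931 gf 0.0 F [0.9 0.1 0. ]
(0.6065, -0.3025, 0.227) -> [-0.1276 -0.2624  0.0063]
```

Request:
{"op": "move_arm", "data": {
  "deltas": [-0.1276,-0.262,0,0,0,0,1,-0.1276,-0.262,0,0,0,0,1,-0.1276,-0.262,0,0,0,0,1,-0.1276,-0.262,0,0,0,0,1,-0.1276,-0.262,0,0,0,0,1,-0.1276,-0.262,0,0,0,0,1,-0.1276,-0.262,0,0,0,0,1,-0.1276,-0.262,0,0,0,0,1,-0.1276,-0.262,0,0,0,0,1]
}}

```text
t: 39.65
tool_pos: [0.6062, -0.3008, 0.2305]
orientation: [0.453, 3.108, -0.0]
force: [-0.1, -0.2, 0.6]
opening: 0.093
gripper_force: 0.0
```

```bash
python3 - <<'E'
from h import *
im,d=look('top');W=pts('top',d)
h=cv2.cvtColor(im,cv2.COLOR_RGB2HSV);H,S=h[...,0],h[...,1];z=W[...,2];v,u=np.mgrid[:384,:512]
m=(H>22)&(H<33)&(S>150)&(u>230)&(u<300)&(v>150)&(v<260)&(abs(z-.153)<.01)
print(m.sum(),W[m].mean(0), cv2.minEnclosingCircle(W[m][:,:2].astype(np.float32).reshape(-1,1,2)))
robot.read_camera('side');go((.6065,-.3025,.097))
E
```

```text
325 [ 0.55973254 -0.01400816  0.15330525] ((0.5603702068328857, -0.014114043675363064), 0.019459042698144913)
t 39.75 tcp [ 0.6062 -0.3012  0.2305] closing yaw 73.41 tilt [ 0.0003 -0.0002] op 0.0928 gf 0.0 F [-0.3 -0.2 -0.5]
(0.6065, -0.3025, 0.097) -> [-0.0007 -0.0012  0.1335]
```

Yellow is within 2 mm of its pad centre and upright. Now red.

Request:
{"op": "move_arm", "data": {
  "deltas": [-0.001,-0.001,0.04,0,0,0,1,-0.001,-0.001,0.08,0,0,0,1,-0.001,-0.001,0.12,0,0,0,1,-0.001,-0.001,0.133,0,0,0,1,-0.001,-0.001,0.133,0,0,0,1,-0.001,-0.001,0.133,0,0,0,0,-0.001,-0.001,0.133,0,0,0,0,-0.001,-0.001,0.133,0,0,0,0,-0.001,-0.001,0.133,0,0,0,0,-0.001,-0.001,0.133,0,0,0,0]
}}

```text
t: 41.0
tool_pos: [0.6068, -0.3035, 0.0976]
orientation: [0.455, 3.108, -0.001]
force: [-0.0, -1.0, 1.3]
opening: 0.056
gripper_force: 20.0
```

```bash
python3 - <<'E'
from h import *
go((.593,-.1295,.16))
E
```

```text
t 41.0 tcp [ 0.6068 -0.3035  0.0976] closing yaw 73.34 tilt [ 0.0005 -0.0005] op 0.056 gf 20.0 F [-0.  -1.   1.3]
(0.593, -0.1295, 0.16) -> [ 0.0631  0.1628 -0.0625]
```

Request:
{"op": "move_arm", "data": {
  "deltas": [0,0,-0.03,0,0,0,0,0,0,-0.063,0,0,0,0,0.012,0.03,-0.063,0,0,0,0,0.025,0.065,-0.063,0,0,0,0,0.038,0.1,-0.063,0,0,0,0,0.052,0.135,-0.063,0,0,0,0,0.06,0.155,-0.063,0,0,0,0,0.063,0.163,-0.063,0,0,0,0,0.063,0.163,-0.063,0,0,0,0,0.063,0.163,-0.033,0,0,0,0,0.063,0.163,-0.033,0,0,0,0,0.063,0.163,-0.033,0,0,0,0]
}}

```text
t: 42.5
tool_pos: [0.5931, -0.13, 0.1307]
orientation: [0.457, 3.108, -0.0]
force: [-0.3, -0.1, -1.9]
opening: 0.0554
gripper_force: 20.0
```

```bash
python3 - <<'E'
from h import *
robot.read_camera('side');robot.read_camera('side');go((.593,-.1295,.0965))
E
```

```text
t 42.6 tcp [ 0.5937 -0.1298  0.1315] closing yaw 73.3 tilt [ 0.0017 -0.0006] op 0.0557 gf 20.0 F [ 0.2 -0.3 -3.1]
(0.593, -0.1295, 0.0965) -> [0.0009 0.0001 0.035 ]
```

Request:
{"op": "move_arm", "data": {
  "deltas": [0.001,0,0.015,0,0,0,0,0.001,0,0.028,0,0,0,0,0.001,0,0.034,0,0,0,0,0.001,0,0.035,0,0,0,0,0.001,0,0.035,0,0,0,0,0.001,0,0.035,0,0,0,1,0.001,0,0.035,0,0,0,1,0.001,0,0.035,0,0,0,1,0.001,0,0.035,0,0,0,1,0.001,0,0,0,0,0,1,0.001,0,-0.06,0,0,0,1,0.001,0,-0.1,0,0,0,1]
}}

```text
t: 44.1
tool_pos: [0.5927, -0.1289, 0.2332]
orientation: [0.455, 3.106, -0.001]
force: [1.1, 0.1, 0.2]
opening: 0.093
gripper_force: 0.0
```

Request:
{"op": "move_arm", "data": {
  "deltas": [0,-0.06,0,0,0,0,1,0,-0.12,0,0,0,0,1,0,-0.18,0,0,0,0,1,0,-0.2,0,0,0,0,1,0,-0.2,0,0,0,0,1,0,-0.2,0,0,0,0,1]
}}

```text
t: 44.85
tool_pos: [0.5353, -0.3189, 0.23]
orientation: [-0.453, -3.109, -0.001]
force: [0.2, -0.3, 0.7]
opening: 0.0925
gripper_force: 0.0
```

```bash
python3 - <<'E'
from h import *
robot.read_camera('side')
im,d=look('top');W=pts('top',d);save('t7',im)
h=cv2.cvtColor(im,cv2.COLOR_RGB2HSV);H,S=h[...,0],h[...,1];z=W[...,2];v,u=np.mgrid[:384,:512]
for n,m,p in(("blue",(H>110)&(H<130),(.6345,.0664)),("red",(H<6)|(H>174),(.593,-.1295)),("yellow",(H>22)&(H<33),(.5587,-.0156))):
    m=m&(S>150)&(u>180)&(u<350)&(v>150)&(v<260)&(abs(z-.153)<.01)
    print(n,m.sum(),np.subtract(cv2.minEnclosingCircle(W[m][:,:2].astype(np.float32).reshape(-1,1,2))[0],p).round(4),W[m][:,2].mean())
g=(H>45)&(H<85)&(S>120)&(u>80)&(u<145)&(v>230)&(v<300)&(z>.06)
print("green",cv2.minAreaRect(W[g][:,:2].astype(np.float32).reshape(-1,1,2)),W[g].mean(0),W[g][:,2].max())
go((.593,-.1295,.0965))
E
```

```text
blue 321 [-0.0015  0.0006] 0.15317273622660607
red 334 [-0.0013  0.0015] 0.15275535532690981
yellow 323 [0.0017 0.0017] 0.15318942227753163
green ((0.5040720105171204, 0.3170950710773468), (0.006286895368248224, 0.046460021287202835), 16.515077590942383) [0.50329719 0.3167449  0.07531962] 0.08321946135256496
t 44.95 tcp [ 0.5355 -0.3186  0.2302] closing yaw 73.46 tilt [0.0002 0.0004] op 0.0932 gf 0.0 F [ 0.3 -1.   0.4]
(0.593, -0.1295, 0.0965) -> [-0.0013  0.1976  0.1338]
```

View pics/t7.png

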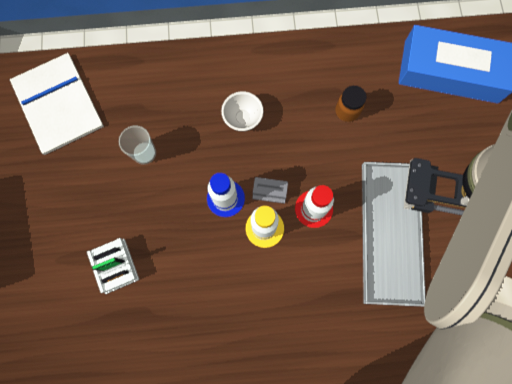

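The bottles stand on their own pads at (223,192), (265,225) and (317,204), each within 3 mm of centre. The filter is in the rack at (107,264), and the beaker hasn't moved.

```bash
python3 -c "
from plant import robot
print(robot.close_job())"
```

```text
the job is handed in; nothing more can be done
None
```

The job is handed in with no verdict shown: at the last check the green filter was down in the rack's middle slot, all three bottles stood upright on their own pads within 3 mm of centre, and the beaker was untouched (about 45 s of the 138 s used).

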